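# Clear a grinding fixture and start its nuts

### The job

Take the scraper, push all loose chips lying on the steel fixture plate along its lane over the open edge into the green chip tray (do not push them off with the fingers), and set the scraper back upright on its mat. Then start every hex nut on a stud of its own: set it on, back it off counter-clockwise until its thread drops in, then turn it clockwise down to the stop and let go. Clear all the chips before you start the first nut, and leave the other things on the bench where they are.

Things in the scene. Friction and masses are not known exactly. Their poses are not given: they have to be found in the camera images.
- fixture: Steel plate fixed to the bench, 180 x 270 x 30 mm (x, y, z); origin: centre of its underside. On it a dark bar (x +22 to +90 mm, 10 mm high, all along y) carries the studs; a fence 8 mm high runs along x = -82 mm. Between them is the flat lane with the chips (x -78 to +22 mm, y -135 to +135 mm). Both ends are open: +y over the chip tray, -y over the bench.
- tray (a point): Centre of the inner floor of the green chip tray at the +y end of the lane, 4 mm above the bench; axes as the fixture. Inside 120 mm (x) by 66 mm (y), floor 26 mm below the lane; its other three walls are 4 mm thick and rise 4 mm above the lane's level.
- mat: Black rubber mat 130 x 90 x 3 mm (x, y, z) on the bench, the scraper's place; origin at the centre of its underside.
- scraper: Scraper block, 0.2 kg, upright on its mat: foot 86 x 32 mm (its x, y), 24 mm high; on it a black handle 60 mm (x) by 20 mm (y), from 24 to 64 mm above the underside. Origin: centre of its underside. Grasped from above across the 20 mm, it scrapes along its y; its 86 mm fit across the 100 mm wide lane.
- stud_1 (a point): Foot of a fixed steel stud: on its axis, on top of the bar, 40 mm above the bench; axes as the fixture (how the thread is turned differs each time and is not given). Stud 52 mm tall: plain nose 22 mm thick on the top 16 mm (tapered in the last 4), below it a coarse right-handed three-start thread 31 mm across with blunt ends. Studs are 90 mm apart along y.
- stud_2 (a point): Like stud_1, the middle one. A nut set on any stud rides on flat thread crests, its middle 38 mm above this point (along z; 43 if on top of the blunt ends). From 38 mm, clockwise (from above) the blunt ends stop it; counter-clockwise, by at most 120 degrees, it drops to about 28 mm by its own weight; then some 65 to 95 degrees clockwise lead it down to a stop at about 22 to 23 mm.
- stud_3 (a point): Like stud_1, the last one. Held loosely (fingers some 48 mm apart) a nut turns by its flats as with a spanner and sinks by itself. A nut may happen to drop in at once when set on; then it needs no backing off.
- nut_1: Steel hex nut, 46 mm across flats (53 over corners), 24 mm high, 0.2 kg, hole 34 mm with three inner thread teeth at mid-height (24 mm free between them), the same either way up. Origin: its centre, 12 mm above its underside; its x axis is square to one pair of flats, the others follow every 60 degrees. May be absent (2 or 3 nuts are there).
- nut_2: Hex nut like nut_1. May be absent.
- nut_3: Hex nut like nut_1. May be absent.
- chip_1: Loose dark hard-metal chip, about 13 to 18 x 11 to 13 x 7 mm, 14 g, lying on the lane; origin at the centre of its underside. May be absent (3 to 5 are there).
- chip_2: Loose dark hard-metal chip, about 13 to 18 x 11 to 13 x 7 mm, 14 g, lying on the lane; origin at the centre of its underside. May be absent (3 to 5 are there).
- chip_3: Loose dark hard-metal chip, about 13 to 18 x 11 to 13 x 7 mm, 14 g, lying on the lane; origin at the centre of its underside. May be absent (3 to 5 are there).
- chip_4: Loose dark hard-metal chip, about 13 to 18 x 11 to 13 x 7 mm, 14 g, lying on the lane; origin at the centre of its underside. May be absent (3 to 5 are there).
- chip_5: Loose dark hard-metal chip, about 13 to 18 x 11 to 13 x 7 mm, 14 g, lying on the lane; origin at the centre of its underside. May be absent (3 to 5 are there).
- screwdriver: Bystander: screwdriver with a red handle; origin at the centre of its underside or on its axis. Not part of the job.
- collar: Bystander: plain smooth round steel ring, 52 mm across, 14 mm high (not a nut); origin at the centre of its underside or on its axis. Not part of the job.
- cup_wheel: Bystander: white cup grinding wheel, 70 mm across, 30 mm high; origin at the centre of its underside or on its axis. Not part of the job.
- gauge_block: Bystander: steel block 30 x 60 x 25 mm; origin at the centre of its underside or on its axis. Not part of the job.
- tin: Bystander: round grease tin, 56 mm across, 50 mm tall; origin at the centre of its underside or on its axis. Not part of the job.

How it is judged:
By the outcome, as a careful person would: the job done as asked, in the order asked, and still so for the second after the job is handed in, with the robot touching nothing.
Of nut_1, nut_2, nut_3 only 2 to 3 are there at a start; the rules pass over those that are not, and their reading is None.
Of chip_1, chip_2, chip_3, chip_4, chip_5 only 3 to 5 are there at a start; the rules pass over those that are not, and their reading is None.
At some moment in a run one of scraper, nut_1, nut_2, nut_3 may be knocked a few centimetres aside while the robot is not near it.
Once in a run the grip may slacken for a moment while it holds something.
It also fails if it takes over 210 s, if anything falls off the work surface, if the arm or the gripper's body presses on something with over 40 N, if the wrist force passes 120 N, or if a joint passes its speed limit or range.

### The arm

A 6-joint arm with a two-finger parallel gripper is mounted at the origin on the work surface. World frame = base frame: x ahead of the robot, y to its left, z up, the work surface at z = 0. Lengths are in m, angles in degrees, forces in N, time in s.
With the tool pointing down it reaches from about 0.325 to 0.85 m from the base axis. Payload 15.5 kg.
Tool frame: the origin (TCP) lies midway between the tips of the shut fingers; the grasp point (between the pads) lies 19 mm behind it; z points along the fingers, y is the line along which they close (so a half turn about z gives the same grasp; the last joint's range is limited). The gripper opens to 91 mm and grips with 3 to 60 N. Pads are 32 mm wide; open, the fingers measure 118 mm over their backs; the gripper's body (76 mm by 178 mm) begins 60 mm behind the grasp point.
Start: joints at [-79.154, 28.281, 77.091, -0, 74.628, -5.472], TCP at [0.176, -0.6, 0.214] pointing down, gripper open.
Joint ranges: [-166.48, 166.48], [-47.26, 123.95], [12.59, 153.08], [-70.14, 250.14], [6.76, 159.57], [-176.63, 176.63]. Speed limits (degrees/s): [108.29, 108.29, 147.25, 172.46, 172.46, 172.46].

### API

Orientations are given as a 3x3 rotation matrix whose columns are the frame's x, y, z axes.
In Python, from bench import ctrl gives the robot as it stands. The module is installed in compiled form; this text tells all that it offers. Calls block until the motion is done:
- ctrl.goto(position, orientation): joint-space move of the TCP to a pose.
- ctrl.move_l(position, vel=0.15, ori=None, contact_N=None): straight line of the TCP; ori=None keeps the orientation; vel is the mean speed in m/s. With contact_N (N) it stops when the force on the tool has changed by that much, and returns True; else False.
- ctrl.movej(angles): joint-space move.
- ctrl.command_gripper(opening): opening from 0.0 (shut) to 1.0 (fully open); the grip force is fixed at half the most; returns when the fingers have stopped.
- ctrl.sleep(seconds).
- ctrl.ik(position, orientation): joint angles nearest the present ones, or None.
- ctrl.read_camera(name): name is "scene" or "top" or "wrist"; returns the picture (420x560x3 uint8, blue, green, red); there is no depth.
- ctrl.camera_params(name): a dict with "fx", "fy", "cx", "cy" (pixels), "D" ([k1, k2, p1, p2, k3] as OpenCV has them; the pictures are not rectified), "pose" (4x4, takes a point from camera to world coordinates); the wrist camera has in their place "T_tool_cam" (4x4, takes a point from camera to tool coordinates, whose origin is the TCP and whose axes are the flange's). Camera axes: x right, y up, looking along -z (the intrinsics and any distortion apply to the point x, -y, -z); pixel columns grow to the right and rows downward; lengths in m; the calibration is good to about 2 mm. A picture is of the moment at which its call begins: read the wrist's pose just before it. camera_params takes no time and is no camera call.
A pose or a line that the arm cannot do raises ctrl.MotionError and nothing moves.
- ctrl.sign_off(): hands the job in; it is judged then, once.
Readings, each from a call of its own:
- ctrl.current_t(): time.
- ctrl.current_q(): joint angles.
- ctrl.current_dq(): joint speeds.
- ctrl.current_effort(): joint torques, N m.
- ctrl.current_tool_pos(): TCP position.
- ctrl.current_eef_rot(): TCP orientation.
- ctrl.current_contact_force(): force on the tool from outside, world axes, zero at the start.
- ctrl.current_wrist_torque(): the same for the moment, N m.
- ctrl.current_grip_width(): opening from 0.0 (shut) to 1.0 (fully open).
- ctrl.current_grasp_force(): force on a finger pad.
Only numpy, scipy, OpenCV 4.12 (cv2) and the standard library are available. Lean on these libraries where they do the work, as an engineer would, in place of code of your own. Each camera call takes 0.05 s, during which the arm holds its last target. There are 200 camera calls.

## Working session

There is one attempt and no reset: what is moved stays moved. The work goes in short steps, each a Python script; the robot and the scene stay as the last script left them, time stands still between calls to the robot, and variables do not carry over. Pictures are saved under pics/ and viewed, at most 14 in all, crops included, and the job is handed in when it is done.

```bash
mkdir -p pics; python3 - <<'E'
from bench import ctrl
import cv2,numpy as np
for n in ["scene","top"]:
    cv2.imwrite(f"pics/{n}0.png",ctrl.read_camera(n)); p=ctrl.camera_params(n)
    print(n,{k:np.round(v,4).tolist() for k,v in p.items()})
p=ctrl.camera_params("wrist");print({k:np.round(v,4).tolist() for k,v in p.items()})
print(ctrl.current_t(),ctrl.current_eef_rot(),ctrl.current_grip_width())
E
```

```text
scene {'fx': 492.6775, 'fy': 492.6775, 'cx': 284.6796, 'cy': 193.107, 'D': [-0.0698, 0.0, 0.0, 0.0, 0.0], 'pose': [[-0.8405, -0.4476, 0.3053, 0.9368], [0.5415, -0.7112, 0.4483, 0.6094], [0.0165, 0.5421, 0.8401, 1.2563], [0.0, 0.0, 0.0, 1.0]]}
top {'fx': 393.3502, 'fy': 393.3502, 'cx': 281.4048, 'cy': 205.0612, 'D': [-0.0012, 0.0, 0.0, 0.0, 0.0], 'pose': [[-0.09, 0.9756, -0.2003, 0.3662], [-0.9959, -0.0875, 0.0214, 0.0069], [0.0033, 0.2014, 0.9795, 0.8863], [0.0, 0.0, 0.0, 1.0]]}
{'fx': 342.4732, 'fy': 342.4732, 'cx': 279.4136, 'cy': 210.6374, 'D': [-0.0539, 0.0, 0.0, 0.0, 0.0], 'T_tool_cam': [[0.0004, 0.9636, 0.2673, 0.0755], [1.0, -0.0006, 0.0005, -0.0002], [0.0006, 0.2673, -0.9636, -0.1697], [0.0, 0.0, 0.0, 1.0]]}
0.1 [[ 9.59726196e-01  2.80936984e-01 -2.00191064e-04]
 [ 2.80937033e-01 -9.59725587e-01  1.08679917e-03]
 [ 1.13193595e-04 -1.09927072e-03 -9.99999389e-01]] 1.0005418910040327
```

View pics/scene0.png

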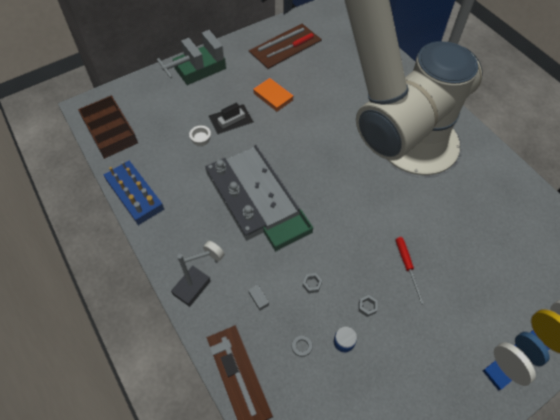

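View pics/top0.png

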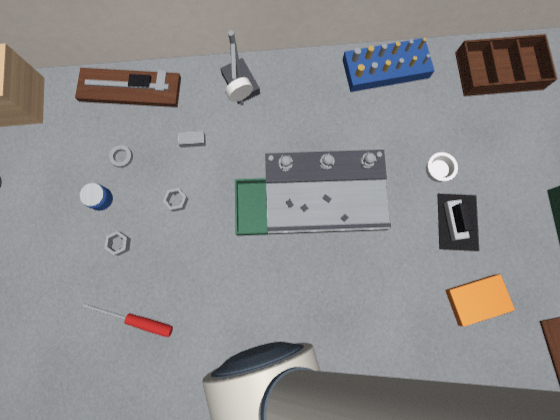

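The scene shows two nuts, at top-view (175,199) and (116,243). There are four chips at (289,203), (305,208), (326,198) and (344,217), three studs at (286,162), (328,160) and (369,159), the scraper on its mat at (458,219), and the tray at (251,207). The ring at (120,156) is the collar.

```bash
cat > h.py <<'E'
from bench import ctrl
import cv2,numpy as np
def cam(name):
    p=ctrl.camera_params(name)
    if name=="wrist":
        T=np.eye(4);T[:3,:3]=ctrl.current_eef_rot();T[:3,3]=ctrl.current_tool_pos();T=T@np.array(p["T_tool_cam"])
    else: T=np.array(p["pose"])
    K=np.array([[p["fx"],0,p["cx"]],[0,p["fy"],p["cy"]],[0,0,1.]])
    return K,np.array(p["D"],float),T
def shot(name):
    c=cam(name); return ctrl.read_camera(name),c
def cast(c,uv,z):
    K,D,T=c; uv=np.array(uv,float).reshape(-1,1,2)
    n=cv2.undistortPoints(uv,K,D).reshape(-1,2)
    d=np.c_[n[:,0],-n[:,1],-np.ones(len(n))]@T[:3,:3].T
    return T[:3,3]+d*((z-T[2,3])/d[:,2])[:,None]
def proj(c,P):
    K,D,T=c; q=(np.array(P,float).reshape(-1,3)-T[:3,3])@T[:3,:3]
    q=q*[1,-1,-1]
    return cv2.projectPoints(q,np.zeros(3),np.zeros(3),K,D)[0].reshape(-1,2)
def R(deg):
    "tool down; closing line (tool y) at deg from world x (mod 180)"
    a=np.radians(deg);y=np.array([np.cos(a),np.sin(a),0]);z=np.array([0,0,-1.]);return np.c_[np.cross(y,z),y,z]
def go(x,y,z,deg): ctrl.goto([x,y,z],R(deg))
E
python3 - <<'E'
from h import *
c=cam("top")
def f(n,uv,z): print(n,np.round(cast(c,uv,z)[:,:2],3).tolist())
f("nuts",[[175,199],[116,243]],.024)
f("collar,tin,gauge",[[120,156],[94,196],[191,138]],.014)
f("studs",[[286,162],[328,160],[369,159]],.07)
f("chips",[[289,203],[305,208],[326,198],[344,217]],.035)
f("plate corner/bar",[[265,153],[385,151],[390,229],[267,232]],.03)
f("mat",[[441,194],[480,196],[478,250],[437,248]],.003)
f("cupwheel",[[442,167]],.03);f("scr",[[458,219]],.05)
print(R(0)); 
for d in (0,90,-90,180): print(d,ctrl.ik([.5,-.05,.3],R(d)))
E
```

```text
nuts [[0.578, 0.225], [0.49, 0.357]]
collar,tin,gauge [[0.694, 0.351], [0.604, 0.41], [0.723, 0.185]]
studs [[0.627, -0.029], [0.624, -0.121], [0.618, -0.21]]
chips [[0.543, -0.029], [0.529, -0.063], [0.547, -0.112], [0.501, -0.146]]
plate corner/bar [[0.666, 0.015], [0.646, -0.259], [0.466, -0.245], [0.484, 0.025]]
mat [[0.54, -0.382], [0.527, -0.471], [0.405, -0.443], [0.418, -0.351]]
cupwheel [[0.597, -0.383]]
scr [[0.473, -0.388]]
[[-0.  1.  0.]
 [ 1.  0.  0.]
 [ 0.  0. -1.]]
0 [-1.25223912e+01  1.36978409e+01  8.64470009e+01 -2.54444375e-14
  7.98551581e+01 -1.25223912e+01]
90 [-1.25223912e+01  1.36978409e+01  8.64470009e+01 -2.54444375e-14
  7.98551581e+01 -1.02522391e+02]
-90 [-1.25223912e+01  1.36978409e+01  8.64470009e+01 -2.54444375e-14
  7.98551581e+01  7.74776088e+01]
180 [-1.25223912e+01  1.36978409e+01  8.64470009e+01 -2.54444375e-14
  7.98551581e+01  1.67477609e+02]
```

```bash
python3 - <<'E'
from h import *
import pickle
S={}
for n,x,y in (("mat",.50,-.38),("fix",.60,-.12),("nut",.60,.28)):
    go(x,y,.30,-90); ctrl.sleep(.3); S[n]=shot("wrist"); 
pickle.dump(S,open("S.pkl","wb")); print(ctrl.current_t())
cv2.imwrite("pics/w1.png",np.vstack([cv2.resize(S["fix"][0],(800,600))]))
cv2.imwrite("pics/w2.png",np.hstack([S[k][0] for k in("mat","nut")])[:,160:960])
E
```

```text
5.1917
```

View pics/w1.png

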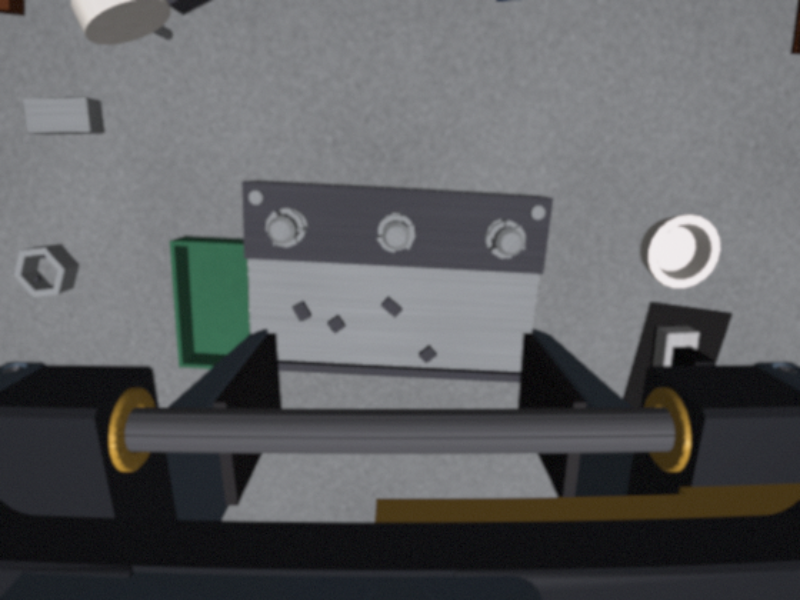

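View pics/w2.png

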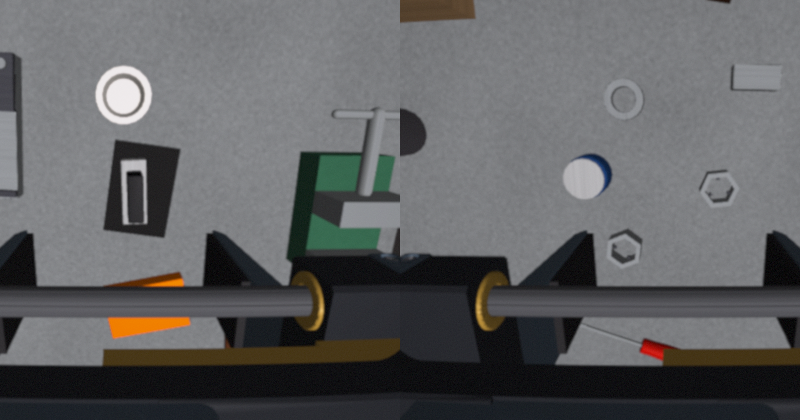

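Fixture view (scaled 1.43): stud noses at (286,226), (399,231) and (510,241), with the bar's far corners at (247,181) and (551,197). Second picture: scraper at (134,192) on its mat, nuts at (624,249) and (719,188).

```bash
cat >> h.py <<'E'
def blob(mask,near):
    "largest contour whose centre is near pixel"
    cs=[k for k in cv2.findContours(mask.astype(np.uint8),cv2.RETR_EXTERNAL,cv2.CHAIN_APPROX_NONE)[0] if len(k)>8]
    d=[np.linalg.norm(np.mean(k[:,0],0)-near) for k in cs]; cs=[k for k,e in zip(cs,d) if e<30]
    return max(cs,key=cv2.contourArea)[:,0].astype(float)
def rect(P):
    (cx,cy),(w,h),a=cv2.minAreaRect((P[:,:2]*1000).astype(np.float32))
    if w<h: w,h,a=h,w,a+90
    return cx/1000,cy/1000,w,h,(a+90)%180-90   # angle of the long side
def hexfit(P):
    Q=P[:,:2]*1000; best=None
    for a in np.arange(-30,30,.5):
        w=[];m=[]
        for k in range(3):
            t=np.radians(a+60*k);u=np.array([np.cos(t),np.sin(t)]);s=Q@u;w.append(np.ptp(s));m.append((u,(s.max()+s.min())/2))
        if best is None or sum(w)<best[0]: best=(sum(w),a,w,m)
    A=np.array([u for u,_ in best[3]]);b=np.array([v for _,v in best[3]])
    c=np.linalg.lstsq(A,b,rcond=None)[0]/1000
    return c[0],c[1],best[1],np.round(best[2],1)
E
python3 - <<'E'
from h import *
import pickle
S=pickle.load(open("S.pkl","rb"))
im,c=S["mat"]; g=im.max(2).astype(int); 
print("bright",g[190,276:312].tolist()); 
hull=lambda k:cv2.convexHull(k.astype(np.float32))[:,0]
m=np.zeros_like(g);m[140:240,260:345]=g[140:240,260:345]<48
k=blob(m,[300,190]);print("mat",np.round(rect(cast(c,hull(k),.003)),4))
k=blob(g>130,[294,192]);print("foot",np.round(rect(cast(c,hull(k),.024)),4))
fm=np.zeros(g.shape,np.uint8);cv2.fillPoly(fm,[hull(k).astype(int)],1);fm=cv2.erode(fm,np.ones((5,5)))
k=blob((g<110)&(fm>0),[296,195]);print("handle",np.round(rect(cast(c,k,.064)),4))
im,c=S["nut"]; g=im.max(2)
for px in([384,249],[479,188]):
    x,y=px;s=g[y-25:y+25,x-25:x+25]
    for th in (125,140):
        mm=np.zeros_like(g);mm[y-25:y+25,x-25:x+25]=s>th
        k=blob(mm,px);print("nut",th,hexfit(cast(c,hull(k),.024)))
im,c=S["fix"]; g=im.max(2)
for px in ([200,158],[279,162],[357,169]):
    x,y=px;s=g[y-20:y+20,x-20:x+20]
    print(g[y,x-18:x+18].tolist(),g[y-18:y+18,x].tolist())
print("bar far corners",cast(c,np.array([[247,181],[551,197]])/1.4286,.04)[:,:2])
print("bar near",cast(c,np.array([[249,258],[545,272]])/1.4286,.04)[:,:2])
print("studs",cast(c,np.array([[286,226],[399,231],[510,241]])/1.4286,.092)[:,:2])
E
python3 -c "
import pickle,cv2,numpy as np
S=pickle.load(open('S.pkl','rb'))
cv2.imwrite('pics/w3.png',cv2.resize(S['fix'][0][110:270,160:400],(780,520),interpolation=cv2.INTER_CUBIC))"
```

```text
bright [33, 38, 35, 35, 47, 93, 147, 177, 187, 178, 141, 83, 43, 45, 48, 49, 50, 52, 53, 54, 54, 55, 58, 57, 57, 56, 73, 121, 169, 169, 125, 71, 37, 33, 32, 35]
mat [  0.475   -0.4088 125.5149  85.8634  -7.9615]Traceback (most recent call last):
  File "<stdin>", line 9, in <module>
  File "h.py", line 29, in blob
    return max(cs,key=cv2.contourArea)[:,0].astype(float)
           ~~~^^^^^^^^^^^^^^^^^^^^^^^^
ValueError: max() iterable argument is empty
```

View pics/w3.png

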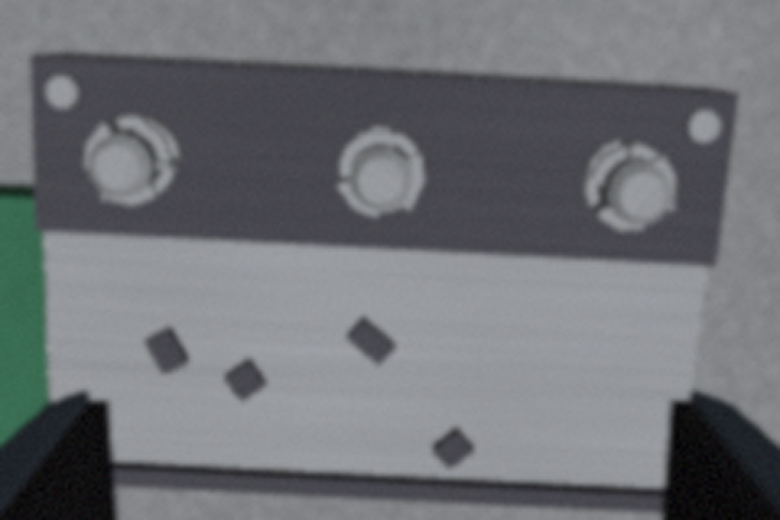

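The crop (scale 3.25, offset 160,110) shows nose tops at about (122,162), (382,180) and (641,190), and bar corners at (33,55), (737,93), (717,265) and (40,230).

```bash
python3 - <<'E'
from h import *
import pickle
S=pickle.load(open("S.pkl","rb"))
hull=lambda k:cv2.convexHull(k.astype(np.float32))[:,0]
def win(g,x0,x1,y0,y1,f):
    m=np.zeros(g.shape,np.uint8);m[y0:y1,x0:x1]=f(g[y0:y1,x0:x1]);return m
im,c=S["mat"]; g=im.max(2).astype(int)
k=blob(win(g,272,320,150,232,lambda s:s>95),[294,192]);print("foot",np.round(rect(cast(c,hull(k),.024)),4))
fm=np.zeros(g.shape,np.uint8);cv2.fillPoly(fm,[hull(k).astype(int)],1);fm=cv2.erode(fm,np.ones((5,5)))
k=blob((g<90)&(fm>0),[296,195]);print("handle",np.round(rect(cast(c,k,.064)),4))
im,c=S["nut"]; g=im.max(2)
for x,y in([384,249],[479,188]):
    for th in (125,140):
        try: k=blob(win(g,x-25,x+25,y-25,y+25,lambda s:s>th),[x,y]);print("nut",th,hexfit(cast(c,hull(k),.024)))
        except Exception as e: print(e, g[y,x-25:x+25].tolist())
im,c=S["fix"]
o=lambda L:np.array(L)/3.25+[160,110]
B=cast(c,o([[33,55],[737,93],[717,265],[40,230]]),.04)[:,:2];print("bar",B.round(4).tolist(),rect(B))
P=cast(c,o([[122,162],[382,180],[641,190]]),.092)[:,:2];print("studs",P.round(4).tolist(),np.diff(P,axis=0))
print("chips",cast(c,o([[168,350],[245,379],[371,340],[452,447]]),.035)[:,:2].round(3).tolist())
E
```

```text
foot [ 0.4769 -0.3992 88.2268 33.9654  2.2026]
handle [ 0.4797 -0.3984 63.7161 18.1426  0.9786]
nut 125 (np.float64(0.5058511583525307), np.float64(0.14233113489771823), np.float64(-26.0), array([92.5, 65.2, 65.6]))
max() iterable argument is empty [130, 129, 130, 130, 125, 108, 74, 36, 12, 11, 11, 8, 17, 12, 7, 12, 12, 5, 15, 12, 15, 13, 15, 16, 15, 21, 25, 34, 33, 37, 37, 38, 35, 36, 35, 38, 35, 36, 37, 38, 37, 45, 64, 93, 110, 110, 93, 67, 45, 34]
nut 125 (np.float64(0.5694619854308735), np.float64(-0.00391287258975592), np.float64(-4.0), array([43.5, 59. , 54.1]))
nut 140 (np.float64(0.569172658616932), np.float64(-0.00419096999497374), np.float64(-4.0), array([42.1, 56.9, 52.5]))
bar [[0.663, 0.0139], [0.6487, -0.2535], [0.5816, -0.2508], [0.5958, 0.0165]] (0.6222911376953125, -0.11845025634765625, 268.6221923828125, 67.24641418457031, 86.95035552978516)
studs [[0.6288, -0.0301], [0.6224, -0.1184], [0.6191, -0.2069]] [[-0.00634204 -0.0883061 ]
 [-0.00333866 -0.08847142]]
chips [[0.545, -0.03], [0.533, -0.062], [0.549, -0.113], [0.503, -0.147]]
```

```bash
cat >> h.py <<'E'
O=np.array([.5664,-.1155]);YAW=-3.05
def F(x,y):
    a=np.radians(YAW);return O+[x*np.cos(a)-y*np.sin(a),x*np.sin(a)+y*np.cos(a)]
hull=lambda k:cv2.convexHull(k.astype(np.float32))[:,0]
def win(g,cx,cy,r,f):
    m=np.zeros(g.shape,np.uint8);s=(slice(max(cy-r,0),cy+r),slice(max(cx-r,0),cx+r));m[s]=f(g[s]);return m
E
python3 - <<'E'
from h import *
import pickle
S=pickle.load(open("S.pkl","rb"));im,c=S["nut"];g=im.max(2)
for x,y in([224,249],[319,188]):
    for th in (125,140,150):
        try: k=blob(win(g,x,y,25,lambda s:s>th),[x,y]);print("nut",th,hexfit(cast(c,hull(k),.024)))
        except Exception as e: print(e)
x,y,yw=.478,-.399,1.7
go(x,y,.14,yw-90); ctrl.command_gripper(.6)
im,c=shot("top");cv2.imwrite("pics/t1.png",im)
ctrl.move_l([x,y,.034],.1); ctrl.command_gripper(0)
print(ctrl.current_grip_width(),ctrl.current_grasp_force(),ctrl.current_contact_force())
ctrl.move_l([x,y,.13],.1); print(ctrl.current_grip_width(),ctrl.current_contact_force(),ctrl.current_t())
im,c=shot("scene");cv2.imwrite("pics/s1.png",cv2.resize(im[60:260,140:420],(784,560)))
E
```

```text
nut 125 (np.float64(0.49590909417115586), np.float64(0.3577835559334574), np.float64(26.5), array([ 94.8,  70.1, 101.2]))
nut 140 (np.float64(0.492582316114364), np.float64(0.3592131457157838), np.float64(22.0), array([44.9, 45.8, 45.6]))
nut 150 (np.float64(0.4926747137116243), np.float64(0.3591899009449745), np.float64(22.0), array([43.2, 43.3, 43.7]))
nut 125 (np.float64(0.5829288800823723), np.float64(0.22785053272583028), np.float64(0.0), array([66.4, 91.3, 87.9]))
nut 140 (np.float64(0.5799426330347716), np.float64(0.22636523943877268), np.float64(6.5), array([45.6, 45.8, 47.1]))
nut 150 (np.float64(0.580521881023522), np.float64(0.22671389757122382), np.float64(6.0), array([43.5, 43.1, 44.7]))
0.21841530132571982 29.996778666973114 [0.1399318  0.29164575 0.82104144]
0.22184383782955283 [-0.20240013  0.86041084 -2.20695158] 11.4083
```

View pics/s1.png

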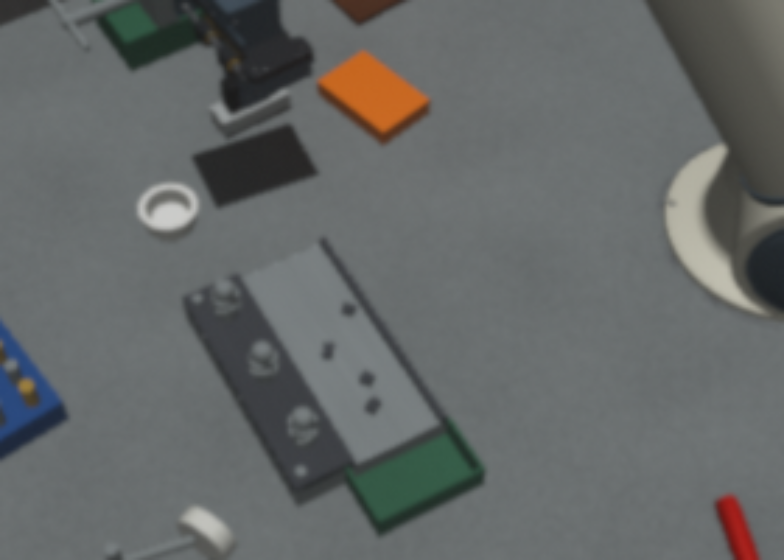

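The scraper is held level above the mat, and the four chips are unmoved. Next is scraping.

```bash
python3 - <<'E'
from h import *
d=YAW-90
p=F(-.028,-.095); go(*p,.13,d); ctrl.move_l([*p,.075],.1)
print("contact",ctrl.move_l([*p,.055],.02,contact_N=5),ctrl.current_tool_pos()[2])
z=ctrl.current_tool_pos()[2]+.0007
print(ctrl.current_grip_width())
ctrl.move_l([*p,z],.05)
for y in (-.03,.04,.1,.138):
    q=F(-.028,y); ctrl.move_l([*q,z],.06); print(y,ctrl.current_contact_force().round(1),round(ctrl.current_grip_width(),3))
ctrl.sleep(.3)
q=F(-.028,.120); ctrl.move_l([*q,z],.1); ctrl.move_l([*q,.13],.12)
q=F(-.028,-.12);ctrl.move_l([*q,.15],.2)
im,c=shot("scene");cv2.imwrite("pics/s2.png",cv2.resize(im[60:260,140:420],(784,560)));print(ctrl.current_grip_width(),ctrl.current_t())
E
```

```text
contact True 0.06060520083141928
0.22165298421162136
-0.03 [ 0.7 -0.5 -2.7] 0.219
0.04 [ 0.2 -0.2 -1.5] 0.216
0.1 [-0.2 -0.1 -2.4] 0.218
0.138 [-0.   0.1 -2. ] 0.219
0.21782081437994041 21.1667
```

View pics/s2.png

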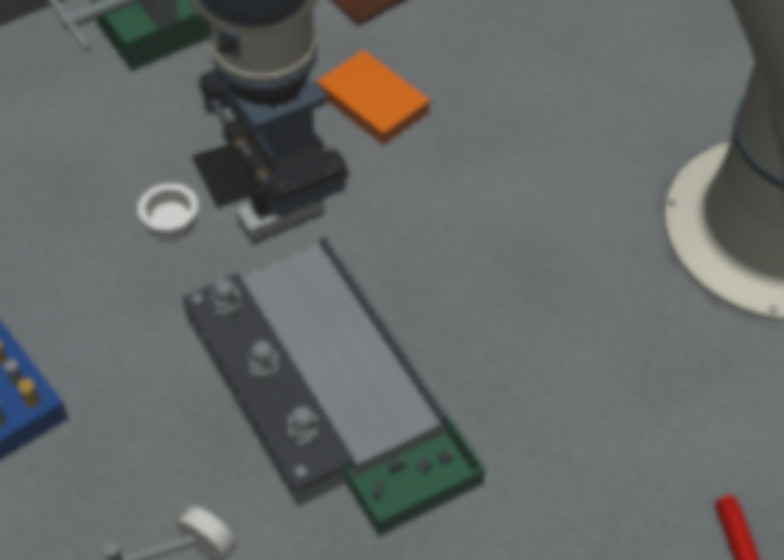

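All four chips are in the tray and the lane is clear. Next I return the scraper to its mat and take close-ups of the nut and studs.

```bash
cat >> h.py <<'E'
def view(xy,ztop,deg=-90):
    "camera nearly overhead: target sits 60 mm along tool x, tips 60 mm above its top"
    t=np.array(xy)-.06*R(deg)[:2,0]; go(*t,ztop+.06,deg); ctrl.sleep(.25); return shot("wrist")
def turn(d):
    q=np.array(ctrl.current_q());q[5]-=d;ctrl.movej(q)   # +d = counter-clockwise from above
E
python3 - <<'E'
from h import *
import pickle
m=[.475,-.409]
go(*m,.13,-94); ctrl.move_l([*m,.05],.1)
print("down",ctrl.move_l([*m,.025],.02,contact_N=5),ctrl.current_tool_pos()[2],ctrl.current_grip_width())
ctrl.command_gripper(.45); ctrl.move_l([*m,.15],.15)
S={}
for i,(x,y) in enumerate(((.6191,-.2069),(.6224,-.1184),(.6288,-.0301))): S[3-i]=view((x,y),.092)
S['A']=view((.58,.2265),.024)
im,c=shot("scene");cv2.imwrite("pics/s3.png",im)
S['B']=view((.4925,.3592),.024)
pickle.dump(S,open("S2.pkl","wb"));print(ctrl.current_t())
cv2.imwrite("pics/v.png",np.vstack([np.hstack([S[k][0][100:350,150:400] for k in r]) for r in((1,2,3),('A','B','B'))])[:, :])
for k,xy,z in ((1,(.6288,-.0301),.092),('A',(.58,.2265),.024)): print(proj(S[k][1],[[*xy,z]]))
E
```

```text
down True 0.03325689857369779 0.2171444467030786
30.2167
[[278.23791869 140.20543654]]
[[278.43646873 141.08459082]]
```

View pics/v.png

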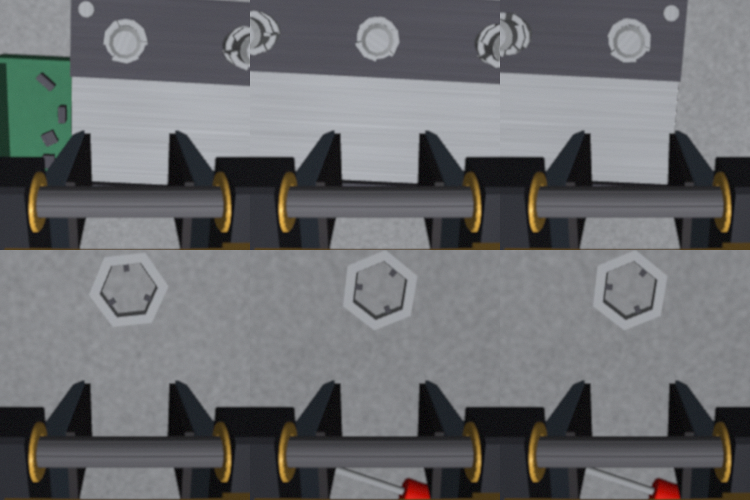

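View pics/s3.png

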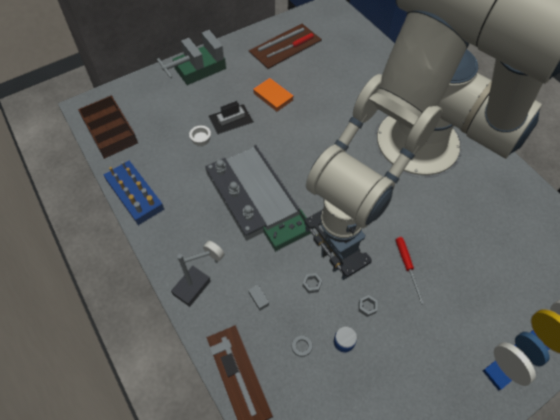

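Studs are near full-image pixels (275,140), (277,139) and (279,140), the nuts are well visible near (277,140), and the scraper stands on its mat. Now a fine measurement.

```bash
python3 - <<'E'
from h import *
import pickle
S=pickle.load(open("S2.pkl","rb"))
for k in (1,2,3):
    im,c=S[k];g=cv2.GaussianBlur(im.max(2),(3,3),0)
    if k==2: print(g[139,250:306].tolist())
    for p2 in (15,):
        h=cv2.HoughCircles(cv2.resize(g[100:180,238:318],None,fx=4,fy=4,interpolation=cv2.INTER_CUBIC),cv2.HOUGH_GRADIENT,1,200,param1=80,param2=p2,minRadius=48,maxRadius=76)[0]
        for u,v,r in h: 
            uv=[(u-1.5)/4+238,(v-1.5)/4+100];print(k,np.round(uv,1),r/4,cast(c,uv,.092)[0].round(4))
    for th in (150,160,170,180):
        m=win(g,277,140,16,lambda s:s>th)
        try: kk=blob(m,[277,140]);(u,v),r=cv2.minEnclosingCircle(kk.astype(np.float32));print("  ",th,u,v,r)
        except Exception as e: print(th,e)
for k in 'AB':
    im,c=S[k];g=im.max(2)
    for th in (135,145,155):
        try: kk=blob(win(g,277,140,45,lambda s:s>th),[277,140]);print(k,th,hexfit(cast(c,hull(kk),.024)))
        except Exception as e: print(e)
E
```

```text
Traceback (most recent call last):
TypeError: 'NoneType' object is not subscriptable
```

```bash
python3 - <<'E'
from h import *
import pickle
S=pickle.load(open("S2.pkl","rb"))
for k in (1,2,3):
    im,c=S[k];g=im.max(2)
    if k==2: print(g[139,250:306].tolist());print(g[112:168,277].tolist())
    G=cv2.GaussianBlur(cv2.resize(g[100:180,238:318],None,fx=4,fy=4,interpolation=cv2.INTER_CUBIC),(0,0),2)
    h=cv2.HoughCircles(G,cv2.HOUGH_GRADIENT_ALT,1,1,param1=60,param2=.5,minRadius=30,maxRadius=100)
    for u,v,r in ([] if h is None else h[0][:,:3]): 
        uv=[(u-1.5)/4+238,(v-1.5)/4+100];print(k,np.round(uv,1),r/4,cast(c,uv,.092)[0].round(4))
for k in 'AB':
    im,c=S[k];g=im.max(2)
    for th in (135,145,155):
        try: kk=blob(win(g,277,140,45,lambda s:s>th),[277,140]);print(k,th,hexfit(cast(c,hull(kk),.024)))
        except Exception as e: print(e)
E
```

```text
1 [275.1 140.9] 21.576698 [ 0.6284 -0.028   0.092 ]
1 [272.6 136.9] 18.644444 [ 0.631  -0.0264  0.092 ]
1 [271.9 140.9] 17.992033 [ 0.6284 -0.0259  0.092 ]
1 [278.1 142.1] 18.393126 [ 0.6275 -0.03    0.092 ]
1 [275.6 147.1] 16.336359 [ 0.6243 -0.0284  0.092 ]
1 [274.1 141.6] 16.168161 [ 0.6279 -0.0274  0.092 ]
1 [276.1 136.6] 21.728508 [ 0.6311 -0.0287  0.092 ]
1 [279.6 142.6] 16.067394 [ 0.6272 -0.031   0.092 ]
1 [274.9 144.1] 18.75403 [ 0.6262 -0.0279  0.092 ]
1 [274.4 138.9] 14.779071 [ 0.6297 -0.0276  0.092 ]
1 [274.9 144.1] 13.947447 [ 0.6262 -0.0279  0.092 ]
1 [272.9 141.4] 13.57683 [ 0.628  -0.0266  0.092 ]
1 [274.1 142.4] 11.825147 [ 0.6274 -0.0274  0.092 ]
1 [274.1 143.1] 11.759241 [ 0.6269 -0.0274  0.092 ]
1 [278.4 146.4] 16.511124 [ 0.6248 -0.0302  0.092 ]
1 [276.9 146.1] 12.3931265 [ 0.6249 -0.0292  0.092 ]
1 [266.4 141.4] 13.598961 [ 0.628  -0.0223  0.092 ]
1 [270.1 142.6] 11.834307 [ 0.6272 -0.0247  0.092 ]
[91, 92, 90, 89, 90, 94, 115, 151, 171, 175, 167, 148, 130, 126, 130, 150, 171, 180, 179, 178, 178, 176, 177, 176, 177, 178, 178, 178, 179, 179, 179, 178, 176, 175, 
[... 1772 characters left out ...]

A 135 (np.float64(0.5796791682219307), np.float64(0.2277929761974949), np.float64(0.0), array([58.2, 80. , 80.2]))
A 145 (np.float64(0.5809218870718433), np.float64(0.22942175186166056), np.float64(-2.5), array([55.1, 54.8, 65.6]))
A 155 (np.float64(0.5806625693249163), np.float64(0.22663207688127238), np.float64(6.0), array([46.2, 46.1, 46.1]))
B 135 (np.float64(0.49223530627550544), np.float64(0.36065665277394343), np.float64(0.0), array([58.1, 79.9, 80.1]))
B 145 (np.float64(0.4927237957656757), np.float64(0.35874742708519447), np.float64(21.5), array([47.2, 46.9, 46.9]))
B 155 (np.float64(0.49279188084364994), np.float64(0.35882341923949046), np.float64(22.0), array([45.6, 45.7, 45.7]))
```

```bash
cat >> h.py <<'E'
def circ(P):
    for _ in range(4):   # least squares circle with trimming
        A=np.c_[P,np.ones(len(P))];s=np.linalg.lstsq(A,(P**2).sum(1),rcond=None)[0];c=s[:2]/2;r=np.sqrt(s[2]+c@c)
        e=abs(np.linalg.norm(P-c,axis=1)-r);P=P[e<=np.quantile(e,.85)+.15]
    return c,r
def stud(im,c,px):
    g=cv2.GaussianBlur(im.max(2),(0,0),.8).astype(np.float32);rr=np.arange(6,34,.1);inn=[];out=[]
    for t in np.arange(0,2*np.pi,.06):
        u=(px[0]+rr*np.cos(t)).astype(np.float32)[None];v=(px[1]+rr*np.sin(t)).astype(np.float32)[None]
        s=cv2.remap(g,u,v,cv2.INTER_LINEAR)[0]
        i=np.argmax(s<164); j=len(s)-1-np.argmax((s>132)[rr<30][::-1])-(rr>=30).sum()
        if s[i]<164: inn.append([u[0,i],v[0,i]])
        out.append([u[0,j],v[0,j]])
    (a,ra),(b,rb)=circ(np.array(inn)),circ(np.array(out))
    return cast(c,a,.090)[0,:2].round(4),ra,cast(c,b,.075)[0,:2].round(4),rb
E
python3 - <<'E'
from h import *
import pickle
S=pickle.load(open("S2.pkl","rb"))
for k,px in ((1,(275,140.5)),(2,(277.5,139)),(3,(278.5,140))): print(k,*stud(*S[k],px))
E
```

```text
1 [ 0.6271 -0.0278] 11.379693121772513 [ 0.6274 -0.0275] 21.751133830957663
2 [ 0.6222 -0.1177] 11.454916620627708 [ 0.6225 -0.1174] 21.762640011811687
3 [ 0.6174 -0.2075] 10.784889178808939 [ 0.6177 -0.2073] 21.575593141149994
```

```bash
python3 - <<'E'
from h import *
x,y=.5807,.2266
ctrl.command_gripper(.75)
go(x,y,.08,-114); ctrl.move_l([x,y,.004],.1)
for d in (60,-60,0):
    ctrl.command_gripper(0); print(ctrl.current_grip_width()*91,ctrl.current_grasp_force()); ctrl.command_gripper(.75)
    if d: turn(d)
print(ctrl.current_tool_pos(),ctrl.current_eef_rot()[:,1]); ctrl.move_l([x,y,.1],.15)
im,c=view((x,y),.024);g=im.max(2)
for th in (150,155,160):
    kk=blob(win(g,277,140,45,lambda s:s>th),[277,140]);print(th,hexfit(cast(c,hull(kk),.024)))
print(ctrl.current_t())
E
```

```text
45.53711584126687 30.00111037865281
46.012039608355416 30.000038879807107
45.610992687833736 30.0000424036989
[0.58071652 0.2265882  0.00400248] [-4.06857816e-01 -9.13491498e-01 -3.21355593e-05]
150 (np.float64(0.5806983319643951), np.float64(0.22694310818321534), np.float64(6.0), array([45.8, 45.9, 45.8]))
155 (np.float64(0.5806674607508098), np.float64(0.22691333293866658), np.float64(6.0), array([45.1, 45.1, 45.2]))
160 (np.float64(0.580714046474306), np.float64(0.22692732654031408), np.float64(6.0), array([44.3, 44.4, 44.1]))
39.1917
```

```bash
cat >> h.py <<'E'
def carry(nut,deg,st):
    x,y=nut;ctrl.command_gripper(.75);go(x,y,.08,deg);ctrl.move_l([x,y,.004],.12);ctrl.command_gripper(0)
    print("grip",ctrl.current_grip_width()*91);ctrl.move_l([x,y,.13],.15)
    print("lifted",ctrl.current_grip_width()*91,ctrl.current_contact_force().round(1))
    go(*st,.13,deg);ctrl.move_l([*st,.095],.1);ctrl.sleep(.2)
    print("grip",ctrl.current_grip_width()*91,ctrl.current_wrist_torque().round(2))
    hit=ctrl.move_l([*st,.058],.025,contact_N=6)
    print("down",hit,ctrl.current_tool_pos().round(4),ctrl.current_contact_force().round(1),ctrl.current_t())
E
python3 - <<'E'
from h import *
carry((.5807,.2266),-114,(.6272,-.0280))
E
```

```text
grip 45.33056718472489
lifted 45.53656791396626 [ 0.2 -0.5 -2.3]
grip 45.41638311464283 [ 0.06  0.03 -0.  ]
down True [ 0.6272 -0.028   0.0603] [-1.1  0.2  7.9] 45.1167
```

The nut dropped straight in (middle at 28 mm). I regrip loosely and turn it clockwise.

```bash
cat >> h.py <<'E'
def spin(total,step,lim=.6):
    "turn in steps (ccw +) until the moment about z jumps; returns degrees turned"
    t0=ctrl.current_wrist_torque()[2];n=0
    while abs(n)<abs(total):
        turn(step);n+=step;t=ctrl.current_wrist_torque()[2]-t0
        print(n,round(t,2),ctrl.current_contact_force()[2].round(1),end=' | ')
        if abs(t)>lim: break
    print();return n
E
python3 - <<'E'
from h import *
ctrl.command_gripper(.75); ctrl.move_l([.6272,-.0280,.057],.05); turn(120); ctrl.command_gripper(.53)
print(ctrl.current_grip_width()*91,ctrl.current_q()[5])
spin(-115,-8); print(ctrl.current_t())
E
```

```text
48.103090079106934 -14.000834929596865
-8 -0.04 0.3 | -16 0.01 0.6 | -24 -0.08 -0.7 | -32 0.02 -0.1 | -40 -0.02 -0.0 | -48 -0.07 -0.9 | -56 -0.03 -0.4 | -64 0.03 0.2 | -72 -0.02 -1.0 | -80 -0.03 -0.7 | -88 -0.05 -0.1 | -96 -0.01 0.0 | -104 0.33 -1.0 | -112 0.06 -10.9 | -120 -0.1 -12.4 | 
52.2
```

```bash
python3 - <<'E'
from h import *
print(ctrl.current_grip_width()*91,ctrl.current_contact_force())
ctrl.command_gripper(.8);ctrl.sleep(.2);print(ctrl.current_contact_force());ctrl.move_l([.6272,-.0280,.13],.15)
im,c=view((.6272,-.0280),.092);print(ctrl.current_t())
im2,_=shot("scene")
cv2.imwrite("pics/n1.png",np.hstack([cv2.resize(im[90:210,200:360],(533,400)),cv2.resize(im2[150:250,200:266],(264,400))]))
E
```

```text
48.48533582180247 [  0.86798959  -3.99290707 -12.43101349]
[0.20655351 0.60436258 0.28913776]
54.3333
```

View pics/n1.png

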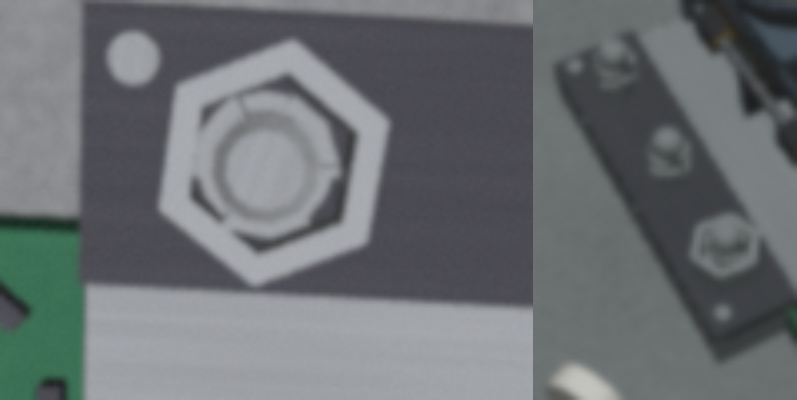

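```bash
cat >> h.py <<'E'
def touch(st,d=.029):
    "height of nut middle above stud foot, felt with shut fingers on the rim (towards -y)"
    a=np.radians(YAW);p=np.array(st)-d*np.array([-np.sin(a),np.cos(a)])
    go(*p,.12,YAW-90);ctrl.command_gripper(0);ctrl.move_l([*p,.10],.1);hit=ctrl.move_l([*p,.066],.02,contact_N=3);z=ctrl.current_tool_pos()[2]
    ctrl.move_l([*p,.12],.15);print("touch",hit,round(z,4),"middle",round((z-.052)*1000,1),ctrl.current_t())
E
python3 - <<'E'
from h import *
touch((.6272,-.028))
E
```

```text
touch True 0.0673 middle 15.3 58.225
```

```bash
python3 - <<'E'
from h import *
touch((.6272,-.028),.021)
im,c=view((.6272,-.028),.092);g=im.max(2);px=proj(c,[[.6272,-.028,.075]])[0].astype(int);print(px)
for th in (120,135,150):
    kk=blob(win(g,px[0],px[1],42,lambda s:s>th),px)
    for z in (.0625,.0745,.08): print(th,z,hexfit(cast(c,hull(kk),z)))
im2,_=shot("scene")
cv2.imwrite("pics/n2.png",np.hstack([cv2.resize(im[90:210,200:360],(533,400)),cv2.resize(im2[150:250,200:266],(264,400))]))
E
```

```text
touch True 0.0792 middle 27.2 60.5
[279 138]
120 0.0625 (np.float64(0.6254031161478324), np.float64(-0.028956435488776168), np.float64(16.5), array([47.8, 47.2, 47.8]))
120 0.0745 (np.float64(0.626228188578665), np.float64(-0.028918544475733124), np.float64(16.5), array([45.5, 45. , 45.6]))
120 0.08 (np.float64(0.62660634677613), np.float64(-0.028901177761421683), np.float64(16.5), array([44.5, 44. , 44.6]))
135 0.0625 (np.float64(0.6254165772407982), np.float64(-0.029021945611212737), np.float64(16.5), array([47.3, 46.7, 47.6]))
135 0.0745 (np.float64(0.6262410244199283), np.float64(-0.02898101173116653), np.float64(16.5), array([45.1, 44.5, 45.4]))
135 0.08 (np.float64(0.6266188960436957), np.float64(-0.028962250369478762), np.float64(16.5), array([44.1, 43.5, 44.4]))
150 0.0625 (np.float64(0.6255439084799882), np.float64(-0.02902753696771764), np.float64(17.0), array([46.3, 46.1, 46.7]))
150 0.0745 (np.float64(0.626362441275023), np.float64(-0.028986343375834937), np.float64(17.0), array([44.2, 44. , 44.5]))
150 0.08 (np.float64(0.6267376021394141), np.float64(-0.028967462979555374), np.float64(17.0), array([43.2, 43. , 43.5]))
```

View pics/n2.png

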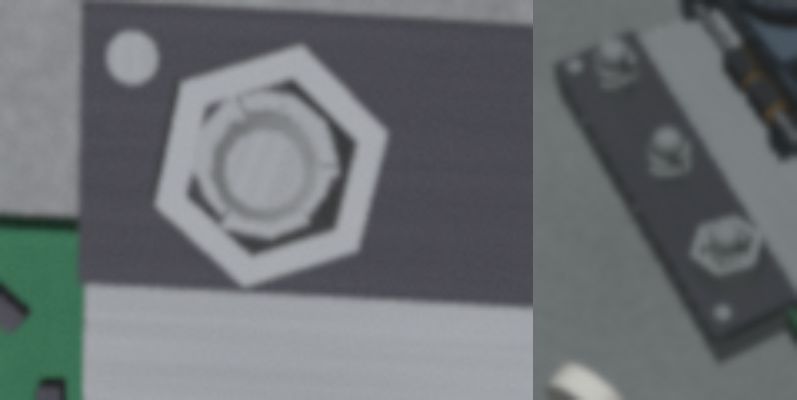

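The nut sits around the thread but its height is unclear. I'll triangulate the top face from two lateral views.

```bash
cat >> h.py <<'E'
def height(st):
    "nut top by parallax between two views 160 mm apart along y"
    V=[]
    for dy in (-.08,.08):
        ctrl.goto([st[0]-.06,st[1]+dy,.152],R(-90));ctrl.sleep(.25);im,c=shot("wrist");g=im.max(2);px=proj(c,[[*st,.075]])[0].astype(int)
        V.append((c,[hull(blob(win(g,*px,46,lambda s:s>th),px)) for th in (130,140,150)],im,px))
    for i in range(3):
        f=lambda z:[hexfit(cast(c,k[i],z)) for c,k,_,_ in V]
        e=[f(z)[0][1]-f(z)[1][1] for z in (.06,.09)];z=.06+.03*e[0]/(e[0]-e[1]);a,b=f(z)
        print("top",round(z,4),"middle",round((z-.052)*1000,1),np.round(a[:3],4),a[3],np.round(b[:3],4),b[3])
    return V
E
python3 - <<'E'
from h import *
V=height((.6272,-.028));print(ctrl.current_t())
import pickle;pickle.dump(V,open("V.pkl","wb"))
cv2.imwrite("pics/n3.png",np.hstack([cv2.resize(v[2][v[3][1]-50:v[3][1]+50,v[3][0]-50:v[3][0]+50],(400,400)) for v in V]))
E
```

```text
top 0.073 middle 21.0 [ 0.6196 -0.0279 26.5   ] [75.9 57.6 67.1] [ 0.6263 -0.0279 17.    ] [45.  43.  44.7]
top 0.0754 middle 23.4 [ 0.6303 -0.0271 17.5   ] [55.5 53.9 45.5] [ 0.6265 -0.0271 16.5   ] [44.1 42.  44.1]
top 0.0753 middle 23.3 [ 0.6302 -0.0273 18.    ] [54.9 53.  45.1] [ 0.6266 -0.0273 17.    ] [43.5 41.7 43.4]
62.9333
```

View pics/n3.png

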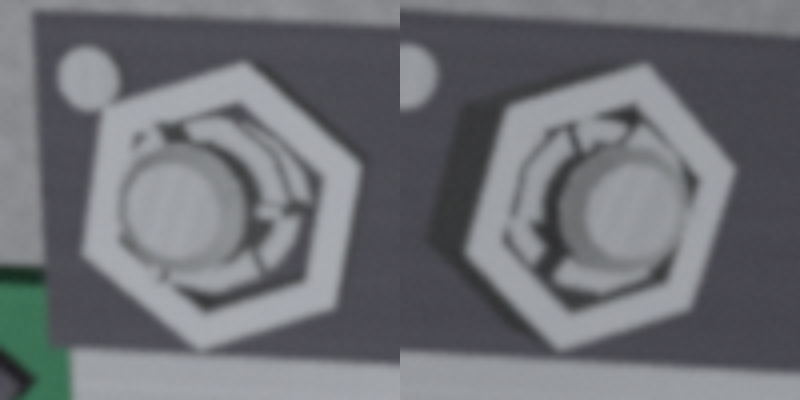

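```bash
python3 - <<'E'
from h import *
import pickle
V=pickle.load(open("V.pkl","rb"))
L=np.array([[104,108],[244,62],[362,165],[336,310],[206,350],[83,255]])/4;Rr=np.array([[109,105],[248,64],[337,167],[290,310],[159,350],[65,250]])/4
for z in (.066,.07,.0745,.079):
    o=[]
    for v,p in zip(V,(L,Rr)):
        q=p+v[3]-50;P=cast(v[0],q,z)[:,:2];o.append(P.mean(0).round(4).tolist()+[hexfit(np.c_[P,P[:,0]])[2:]])
    print(z,o)
E
```

```text
0.066 [[0.6254, -0.0286, (np.float64(16.5), array([47.1, 48.2, 48.4]))], [0.6256, -0.0306, (np.float64(16.0), array([46.7, 44.7, 46.2]))]]
0.07 [[0.6256, -0.0298, (np.float64(16.5), array([46.4, 47.5, 47.6]))], [0.6259, -0.0293, (np.float64(16.0), array([46. , 44. , 45.5]))]]
0.0745 [[0.6259, -0.0312, (np.float64(16.5), array([45.6, 46.6, 46.8]))], [0.6262, -0.0279, (np.float64(16.0), array([45.2, 43.2, 44.7]))]]
0.079 [[0.6262, -0.0325, (np.float64(16.5), array([44.7, 45.8, 45.9]))], [0.6265, -0.0264, (np.float64(16.0), array([44.4, 42.4, 43.9]))]]
```

```bash
python3 - <<'E'
from h import *
import pickle
V=pickle.load(open("V.pkl","rb"))
L=np.array([[104,108],[244,62],[362,165],[336,310],[206,350],[83,255]])/4;Rr=np.array([[109,105],[248,64],[337,167],[290,310],[159,350],[65,250]])/4
a,b=L+V[0][3]-50,Rr+V[1][3]-50
for p,q in zip(a,b):
    A=[];B=[]
    for v,u in zip(V,(p,q)):
        o=v[0][2][:3,3];d=cast(v[0],u,0)[0]-o;d/=np.linalg.norm(d);M=np.eye(3)-np.outer(d,d);A.append(M);B.append(M@o)
    print(np.linalg.solve(sum(A),sum(B)).round(4))
E
```

```text
[ 0.644  -0.0106  0.0724]
[ 0.6515 -0.0356  0.0702]
[ 0.6335 -0.055   0.0665]
[ 0.607  -0.0488  0.0664]
[ 0.5996 -0.024   0.0678]
[ 0.6183 -0.0042  0.0723]
```

Triangulated corners show the nut tilted about 7° (+y side high), so the overturn cocked it. I'll square it up with a firm grip across the ±y flats and look again.

```bash
cat >> h.py <<'E'
def tilt(st,name=None,dot=None):
    "triangulate the six top corners of the nut on a stud from two views"
    V=[]
    for dy in (-.08,.08):
        ctrl.goto([st[0]-.06,st[1]+dy,.152],R(-90));ctrl.sleep(.25);im,c=shot("wrist");g=im.max(2).copy();px=proj(c,[[*st,.072]])[0].astype(int)
        for d in ([.6552,.0025],[.6423,-.2410]):
            u=proj(c,[[*d,.04]])[0].astype(int);cv2.circle(g,tuple(int(t) for t in u),8,80,-1)
        k=blob(win(g,*px,46,lambda s:s>132),px)
        P=cv2.approxPolyN(hull(k).astype(np.int32)[:,None],6,None,-1,True).reshape(-1,2).astype(float);V.append((c,P,im,px))
    Z=[]
    a,b=V[0][1]-V[0][1].mean(0),V[1][1]-V[1][1].mean(0)
    for i in range(6):
        j=np.argmin(np.linalg.norm(b-a[i],axis=1));A=[];B=[]
        for (c,P,_,_),n in zip(V,(i,j)):
            o=c[2][:3,3];d=cast(c,P[n],0)[0]-o;d/=np.linalg.norm(d);M=np.eye(3)-np.outer(d,d);A.append(M);B.append(M@o)
        Z.append(np.linalg.solve(sum(A),sum(B)))
    Z=np.array(Z);m=Z.mean(0);s=np.linalg.lstsq(Z[:,:2]-m[:2],Z[:,2]-m[2],rcond=None)[0]
    print("centre",m.round(4),"middle",((m[2]-.052)*1000).round(1),"slope deg",np.degrees(s).round(1),"yaw",hexfit(Z)[2],hexfit(Z)[3],ctrl.current_t())
    if name: cv2.imwrite(name,np.hstack([cv2.resize(v[2][max(v[3][1]-50,0):v[3][1]+50,v[3][0]-50:v[3][0]+50],(400,400)) for v in V]))
E
python3 - <<'E'
from h import *
import pickle
V=pickle.load(open("V.pkl","rb"));v=V[0];print("dot",cast(v[0],np.array([88,77])/4+v[3]-50,.04))
st=(.6272,-.028)
ctrl.command_gripper(.75);go(*st,.13,-103.5);ctrl.move_l([*st,.085],.12);print(ctrl.move_l([*st,.053],.04,contact_N=6),ctrl.current_tool_pos())
ctrl.command_gripper(0);ctrl.sleep(.3);print(ctrl.current_grip_width()*91,ctrl.current_contact_force().round(1),ctrl.current_wrist_torque().round(2))
ctrl.command_gripper(.75);ctrl.move_l([*st,.13],.15)
tilt(st)
E
```

```text
dot [[0.64999272 0.00459934 0.04      ]]
False [ 0.62734122 -0.02806446  0.05316058]
46.71665020604007 [0.1 0.3 0.6] [ 0.07 -0.03 -0.04]
centre [ 0.6283 -0.0276  0.0631] middle 11.1 slope deg [-0.3  0.8] yaw 7.0 [46.5 46.1 46.5] 69.7333
```

The nut now sits level, but at 11 mm: it rests on the bar and has slipped past the stop. I'll probe lifting it back with a firm grip and a low force limit.

```bash
python3 - <<'E'
from h import *
st=(.6276,-.0280)
go(*st,.13,-53);ctrl.command_gripper(.75);ctrl.move_l([*st,.085],.12);ctrl.move_l([*st,.046],.05,contact_N=6);print(ctrl.current_tool_pos())
ctrl.command_gripper(0);print(ctrl.current_grip_width()*91,ctrl.current_contact_force().round(1),ctrl.current_wrist_torque().round(2))
z0=ctrl.current_tool_pos()[2]
for i,d in enumerate((0,8,8,8,8,8,8)):
    if d: turn(d)
    h=ctrl.move_l([*st,z0+.012],.02,contact_N=7)
    zz=ctrl.current_tool_pos()[2];print(i*8,h,round((zz-z0)*1000,1),ctrl.current_contact_force().round(1),ctrl.current_wrist_torque()[2].round(2),round(ctrl.current_grip_width()*91,1),ctrl.current_t())
    if not h: break
    ctrl.move_l([*st,zz-.0015],.05)
E
```

```text
[ 0.62775752 -0.02802212  0.0461893 ]
45.77955882306811 [-0.5  0.4  2.9] [-0.01  0.08  0.  ]
0 True 7.9 [ 0.2  0.3 -2.3] 0.03 45.5 73.1417
8 True 7.9 [-0.5  0.7 -2.6] -0.05 45.8 73.9
16 True 8.1 [ 1.3 -0.3  3.6] 0.03 45.6 74.6583
24 True 8.7 [ 1.6 -0.2  0.6] -0.02 46.0 75.3833
32 True 10.2 [-1.7 -2.1  1.3] 0.02 45.4 76.1083
40 True 11.6 [-0.1  0.3 -1.2] -0.02 45.7 76.8333
48 False 11.7 [ 0.2 -1.   2. ] -0.0 45.6 77.6
```

```bash
sed -i 's/\[.6552,.0025\]/[.650,.0046]/' h.py; python3 - <<'E'
from h import *
st=(.6276,-.0280)
ctrl.command_gripper(.53);ctrl.sleep(.3);ctrl.command_gripper(.75);ctrl.move_l([*st,.13],.15)
tilt(st,"pics/n4.png")
E
```

```text
centre [ 0.6275 -0.0267  0.0753] middle 23.3 slope deg [1.3 0.2] yaw -5.0 [46.2 46.7 46.2] 81.8333
```

View pics/n4.png

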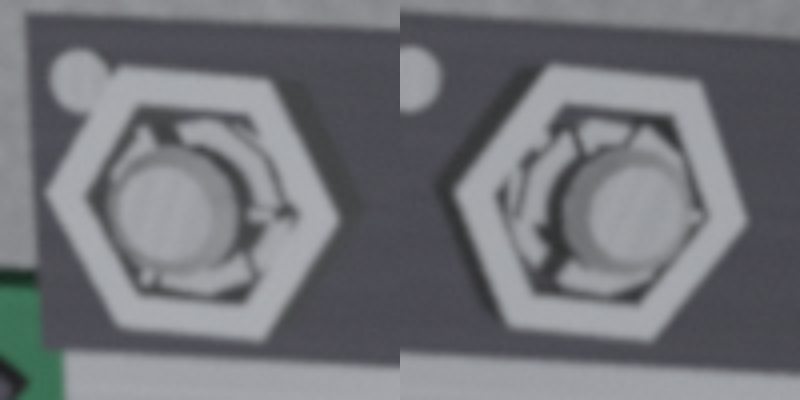

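The nut is level at 23.3 mm again, back in the thread. I'll nudge it clockwise gently to find the stop, using small steps and a low torque limit.

```bash
cat >> h.py <<'E'
def tq():
    s=[]
    for _ in range(4): ctrl.sleep(.04);s.append([ctrl.current_wrist_torque()[2],ctrl.current_contact_force()[2]])
    return np.mean(s,0)
def spin2(total,step,lim=.14):
    t0=tq();n=0
    while abs(n)<abs(total):
        turn(step);n+=step;t=tq()-t0;print(n,t.round(2),end=' | ')
        if abs(t[0])>lim or abs(t[1])>5: break
    print();return n
E
python3 - <<'E'
from h import *
st=(.6273,-.0275)
go(*st,.13,-65);ctrl.command_gripper(.75);ctrl.move_l([*st,.085],.12);ctrl.move_l([*st,.056],.05,contact_N=6)
ctrl.command_gripper(.53);spin2(-24,-3)
ctrl.command_gripper(.75);ctrl.move_l([*st,.13],.15);tilt(st,"pics/n5.png")
E
```

```text
-3 [-0.    0.49] | -6 [-0.04  0.44] | -9 [-0.01  0.18] | -12 [-0.03  0.62] | -15 [-0.03  0.75] | -18 [-0.01  0.62] | -21 [-0.02 -0.43] | -24 [ 0.08 -0.72] | 
centre [ 0.6273 -0.0274  0.0728] middle 20.8 slope deg [-0.3 -0.2] yaw -21.5 [46.2 46.  46.4] 90.8583
```

Nut A is level at about 21–22 mm, at the stop. Now nut B: re-measure, carry it to stud 3 and set it on.

```bash
sed -i 's/\[.6423,-.2410\]/[.6367,-.2426]/' h.py; python3 - <<'E'
from h import *
im,c=view((.4928,.3588),.024);g=im.max(2)
f=None
for th in (150,155,148):
    r=hexfit(cast(c,hull(blob(win(g,277,140,45,lambda s:s>th),[277,140])),.024));print(th,r)
    if max(r[3])<47.5 and f is None: f=r
assert f is not None
d=(f[2]%60)-120; print(d)
carry((f[0],f[1]-.0002),d,(.6175,-.2077)); print(ctrl.current_q()[5])
E
```

```text
150 (np.float64(0.516068991102944), np.float64(0.36467968870956724), np.float64(22.0), array([30.2, 45.4, 35.4]))
155 (np.float64(0.516034573071967), np.float64(0.3647555437866058), np.float64(22.0), array([29.6, 44.6, 34.8]))
148 (np.float64(0.5159358893303462), np.float64(0.36464154766080453), np.float64(21.5), array([30.2, 45.5, 35.8]))
-98.0
grip 45.45748618457675
lifted 45.45539683960584 [ 0.1  0.5 -3.2]
grip 45.314686859786946 [ 0.01  0.1  -0.02]
down True [ 0.6172 -0.2076  0.0855] [ 0.4 -0.3  4.5] 98.75
74.16128132570913
```

Nut B had been knocked and was cut off by my window, so it was gripped off-centre and landed on the nose. I'll set it down on free bench, re-measure and pick it again.

```bash
python3 - <<'E'
from h import *
ctrl.move_l([.6175,-.2077,.13],.15)
p=(.58,.2266);go(*p,.1,-98);ctrl.move_l([*p,.02],.15);print(ctrl.move_l([*p,.0035],.03,contact_N=5),ctrl.current_tool_pos()[2])
ctrl.command_gripper(.75);ctrl.move_l([*p,.1],.15)
im,c=view(p,.024);g=im.max(2);f=None
for th in (150,155,160):
    k=blob(win(g,277,140,75,lambda s:(s>th)),[277,140]);r=hexfit(cast(c,hull(k),.024));print(th,r)
    if max(r[3])<47.5 and min(r[3])>43 and f is None: f=r
print(ctrl.current_t())
assert f is not None
x,y=f[0],f[1]-.0003;d=(f[2]%60)-120
go(x,y,.08,d+60);ctrl.move_l([x,y,.004],.12);ctrl.command_gripper(0);ctrl.command_gripper(.75)
carry((x,y),d,(.6175,-.2077)); print(d,ctrl.current_q()[5])
E
```

```text
True 0.004259713915796395
150 (np.float64(0.587032707821879), np.float64(0.22579906334025135), np.float64(22.0), array([45.9, 45.8, 45.8]))
155 (np.float64(0.5871416957818814), np.float64(0.22585574200125189), np.float64(22.0), array([45.1, 45.1, 45.1]))
160 (np.float64(0.5846450854943157), np.float64(0.22507568386757937), np.float64(22.0), array([36.5, 43.9, 43.2]))
104.0083
grip 45.78415019024069
lifted 45.85136253687926 [-0.1 -0.5 -2.6]
grip 45.72780092623164 [ 0.06 -0.   -0.02]
down True [ 0.6175 -0.2077  0.0699] [-1.1  1.   8.5] 113.5
-98.0 74.1589293014028
```

Riding on the crests (38 mm). Back off counter-clockwise, held loosely.

```bash
python3 - <<'E'
from h import *
st=(.6175,-.2077)
ctrl.command_gripper(.53);ctrl.move_l([*st,.060],.05)
print(spin2(125,6),ctrl.current_t())
ctrl.command_gripper(.75);ctrl.move_l([*st,.13],.15);tilt(st)
E
```

```text
6 [-0.  -0.4] | 12 [-0.02 -0.27] | 18 [-0.01 -0.18] | 24 [-0.02 -0.24] | 30 [-0.02 -0.31] | 36 [0.01 0.22] | 42 [-0.32  0.51] | 
42 117.1917
centre [ 0.6175 -0.2075  0.079 ] middle 27.0 slope deg [-0.3 -0.2] yaw -7.0 [46.1 46.4 46.4] 120.1
```

It dropped in (28 mm). Now clockwise, with fine steps near the expected stop.

```bash
python3 - <<'E'
from h import *
st=(.6175,-.2077)
go(*st,.13,-7);ctrl.move_l([*st,.085],.12);print(ctrl.move_l([*st,.057],.05,contact_N=6))
ctrl.command_gripper(.53)
n=spin2(-56,-8)
if n==-56: n+=spin2(-45,-3,.1)
print(n,ctrl.current_grip_width()*91,ctrl.current_t())
ctrl.command_gripper(.75);ctrl.move_l([*st,.13],.15);tilt(st)
E
```

```text
False
-8 [-0.02 -0.05] | -16 [0.02 0.11] | -24 [0.   0.17] | -32 [0.01 0.04] | -40 [ 0.   -0.46] | -48 [-0.02  0.5 ] | -56 [0.   0.19] | 
-3 [0.   0.04] | -6 [-0.03  0.24] | -9 [ 0.01 -0.17] | -12 [-0.   -0.04] | -15 [0.01 0.01] | -18 [0.02 0.35] | -21 [ 0.   -0.26] | -24 [ 0.01 -0.08] | -27 [0.02 0.13] | -30 [ 0.03 -0.26] | -33 [0.01 0.42] | -36 [0.01 0.01] | -39 [0.01 0.17] | -42 [-0.02 -0.13] | -45 [ 0.02 -0.09] | 
-101 48.51774778911611 132.8833
centre [ 0.6175 -0.2073  0.073 ] middle 21.0 slope deg [-0.4 -0.3] yaw 20.0 [46.  46.1 46.1] 135.8167
```

Both nuts are level, at about 22 mm once corrected for the measured bias of about −1 mm. Final check of the whole scene.

```bash
python3 - <<'E'
from h import *
go(.45,.2,.3,-90);ctrl.sleep(.3)
a,_=shot("top");b,_=shot("scene")
cv2.imwrite("pics/end.png",np.hstack([cv2.resize(a[120:270,220:500],(448,240)),cv2.resize(b[90:260,170:330],(256,272))[:240]]));print(ctrl.current_t())
E
```

```text
137.6167
```

View pics/end.png

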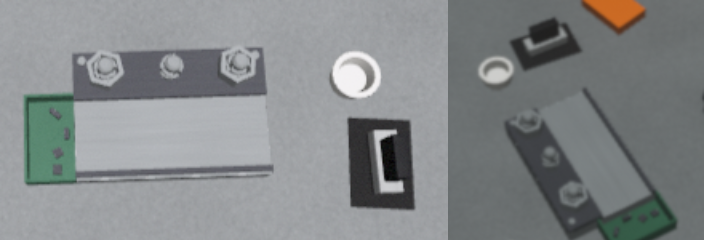

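All four chips are in the tray, the scraper is upright on its mat, and both nuts are down on studs 1 and 3. Handing in.

```bash
python3 -c "
from bench import ctrl
print(ctrl.sign_off())"
```

```text
the job is handed in; nothing more can be done
None
```

I handed the job in with all four chips in the tray, the scraper upright on its mat, and both nuts released level at about 22 mm on studs 1 and 3; I set that height by camera and never clearly felt the stop on nut B, and nut A had slipped past its stop when I overturned it and had to be lifted back into the thread.

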